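Load a T-headed test bar into the tensile socket

ROBOT

A 6-joint arm with a two-finger parallel gripper is mounted at the origin on the work surface. World frame = base frame: x ahead of the robot, y to its left, z up, the work surface at z = 0. Lengths are in m, angles in rad, forces in N, time in s.
With the tool pointing down it reaches from about 0.35 to 1 m from the base axis. Payload 7.1 kg.
Tool frame: the origin (TCP) lies between the finger pads; the fingertips stand 22 mm ahead of it and the grasp point (between the pads) lies 3 mm ahead of it; z points along the fingers, y is the line along which they close (so a half turn about z gives the same grasp; the last joint's range is limited). The gripper opens to 85 mm and grips with 20 to 120 N. Pads are 22 mm wide; open, the fingers measure 114 mm over their backs; the gripper's body (76 mm by 85 mm) begins 54 mm behind the grasp point. The pads swing forward as they close: fully open they stand 13 mm farther back than shut.
Start: joints at [-0.019, 0.423, 1.63, -0, 1.089, -0.019], TCP at [0.625, 0, 0.253] pointing down, gripper open.
Joint ranges: [-3, 3], [-0.9, 2.11], [0.09, 2.58], [-1.31, 4.45], [0.11, 2.69], [-2.54, 2.54]. Speed limits (rad/s): [2.39, 2.39, 3.01, 3.14, 3.14, 3.14].

INTERFACE

Orientations are given as a rotation vector (axis times angle).
In Python, from rig import manip gives the robot as it stands. The module is installed in compiled form; this text tells all that it offers. Calls block until the motion is done:
- manip.move_to(position, orientation): joint-space move of the TCP to a pose.
- manip.servo_line(position, orientation=None, rate=0.15): straight line of the TCP; orientation=None keeps the orientation; rate is the mean speed in m/s.
- manip.set_joints(angles): joint-space move.
- manip.command_gripper(opening, f_grip=None): finger opening in m; f_grip is the grip in N (None keeps the last); returns when the fingers have stopped.
- manip.hold(seconds).
- manip.solve_ik(position, orientation): joint angles nearest the present ones, or None.
- manip.camera(name): name is "scene" or "side" or "wrist"; returns a dict with "image" (480x640x3 uint8, red, green, blue), "fx", "fy", "cx", "cy" (pixels), "cam_to_world" (4x4, takes a point from camera to world coordinates); the wrist camera has in their place "mount" (4x4, takes a point from camera to tool coordinates, whose origin is the TCP and whose axes are the flange's). Camera axes: x right, y down, z forward; pixel columns grow to the right and rows downward; lengths in m; the calibration is good to about 2 mm. A picture is of the moment at which its call begins: read the wrist's pose just before it. There is no depth.
A pose or a line that the arm cannot do raises manip.IKError and nothing moves.
- manip.sign_off(): hands the job in; it is judged then, once.
Readings, each from a call of its own:
- manip.get_time(): time.
- manip.get_joint_positions(): joint angles.
- manip.get_joint_vel(): joint speeds.
- manip.get_tau(): joint torques, N m.
- manip.get_position(): TCP position.
- manip.get_ee_rot(): TCP orientation.
- manip.get_contact_force(): force on the tool from outside, world axes, zero at the start.
- manip.get_torque(): the same for the moment, N m.
- manip.get_width(): finger opening in m.
- manip.get_grip_force(): force on a finger pad.
Only numpy, scipy, OpenCV 4.12 (cv2) and the standard library are available. Lean on these libraries where they do the work, as an engineer would, in place of code of your own. Each camera call takes 0.05 s, during which the arm holds its last target. There are 200 camera calls.

TASK

Load the T-headed test bar into the horizontal test socket. In the wooden rack only its broad head stands clear, and the head must go inside the socket, so take the bar out by its head, lay it flat on the black rubber mat and let go, then take it again by its narrow shank and lower it, without dropping it, into the dark steel socket: head fully down in the pocket, shank out through the slot and lying on the tail rest.

Things in the scene. Friction and masses are not known exactly. Their poses are not given: they have to be found in the camera images.
- bar: Flat T-shaped aluminium bar, 25 mm thick, about 0.26 kg: broad head 32 mm long (x) by 50 wide (y); shank 18 mm wide, 128 long, from x = 16 to 144 mm. Origin: centre of the head at mid thickness; x along the shank, z up. Balances at x = 47. Starts in one of the rack's slots, head towards the robot. The rack's other two bars, one straight, one with a round end 32 mm across, are not wanted.
- rack: Fixed plywood rack, 120 (x) by 230 (y), 61 mm high; origin: centre of underside. Three slots along x at y = -80, 0, 80 mm, 26 wide, floor 30 mm above the bench. Each holds a bar's shank 6 mm below the wall tops, out of the fingers' reach. The heads stand out on the -x side, centre at x = -90, underside 30 mm above the bench, at least 39 mm free on each side of the broad head.
- mat: Black rubber mat, fixed, flat and empty, 230 mm (x) by 140 mm (y), 6 mm thick; origin at the centre of its underside.
- socket: Fixed steel socket; origin: underside centre of its base, 260 (x) by 130 by 12 mm. Open-topped pocket for the head, centre x = -70, y = 0, 46 (x) by 64 mm; floor at z = 40, walls to 78. Its +x wall (x = -47 to -31) has a slot 34 wide to the floor for the shank. Tail rest x = 45 to 70, top z = 40; between them the shank is free for fingers. Loaded: head centre at (-70, 0, 52.5), shank along +x.
Things that resemble listed ones, but are neither listed nor needed, are in the scene too. What is shaped like the bar but pink is not meant.

How it is judged:
By the outcome, as a careful person would: the job done as asked, in the order asked, and still so for the second after the job is handed in, with the robot touching nothing.
It also fails if it takes over 64 s, if anything falls off the work surface, if the arm or the gripper's body presses on something with over 40 N, if the wrist force passes 120 N, or if a joint passes its speed limit or range.

## Working session

There is one attempt and no reset: what is moved stays moved. The work goes in short steps, each a Python script; the robot and the scene stay as the last script left them, time stands still between calls to the robot, and variables do not carry over. Pictures are saved under pics/ and viewed, at most 10 in all, crops included, and the job is handed in when it is done.

```bash
mkdir -p pics; cat > h.py <<'E'
import numpy as np, cv2
from rig import manip
from scipy.spatial.transform import Rotation as R
def ray(c,T,u,v):
    d=np.array([(u-c['cx'])/c['fx'],(v-c['cy'])/c['fy'],1.]); return T[:3,3],T[:3,:3]@d
def onplane(c,T,u,v,z):
    o,d=ray(c,T,u,v); return o+d*(z-o[2])/d[2]
def tri(rs):
    A=np.zeros((3,3));b=np.zeros(3)
    for o,d in rs:
        d=d/np.linalg.norm(d);P=np.eye(3)-np.outer(d,d);A+=P;b+=P@o
    p=np.linalg.solve(A,b)
    return p,[np.linalg.norm(np.cross(p-o,d/np.linalg.norm(d))) for o,d in rs]
def wristT():
    T=np.eye(4);T[:3,3]=manip.get_position();T[:3,:3]=R.from_rotvec(manip.get_ee_rot()).as_matrix();return T
def wcam():
    T=wristT();c=manip.camera('wrist');return c,T@np.array(c['mount'])
def save(im,n): cv2.imwrite('pics/'+n,cv2.cvtColor(im,cv2.COLOR_RGB2BGR))
def down(yaw): # tool z down, tool x at yaw
    return (R.from_euler('z',yaw)*R.from_rotvec([np.pi,0,0])).as_rotvec()
E
python3 - <<'E'
from h import *
import pickle
np.set_printoptions(precision=3,suppress=True)
d={}
for n in('scene','side'):
    c=manip.camera(n);d[n]=(c,np.array(c['cam_to_world']));save(c['image'],n+'.png');print(n,c['fx'],d[n][1])
c,T=wcam();d['wrist']=(c,T);save(c['image'],'wrist.png');print(c['fx'],T,manip.get_ee_rot(),manip.get_time())
pickle.dump(d,open('d0.pkl','wb'))
E
```

```text
scene 605.4923651829342 [[ 0.575  0.651 -0.495  1.355]
 [ 0.818 -0.445  0.365 -0.468]
 [ 0.017 -0.615 -0.788  1.278]
 [ 0.     0.     0.     1.   ]]
side 564.7523974967465 [[-0.883 -0.274  0.381 -0.035]
 [-0.469  0.484 -0.739  1.245]
 [ 0.018 -0.831 -0.556  0.952]
 [ 0.     0.     0.     1.   ]]
415.1086319416081 [[ 1.     0.001 -0.001  0.625]
 [ 0.    -0.965 -0.262  0.067]
 [-0.001  0.262 -0.965  0.374]
 [ 0.     0.     0.     1.   ]] [-2.221 -2.221  0.001] 0.15
```

View pics/scene.png

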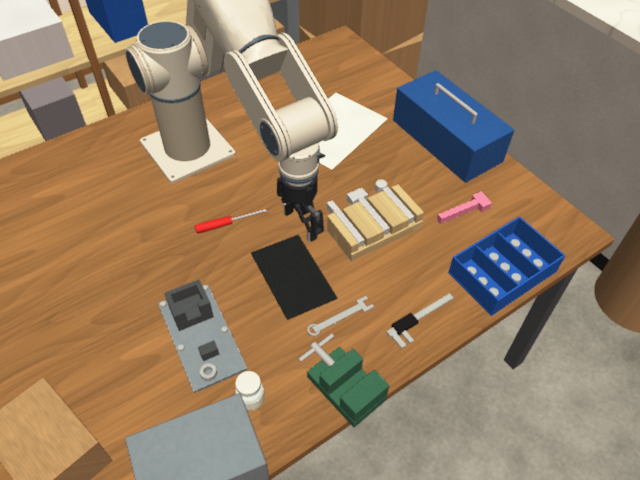

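View pics/side.png

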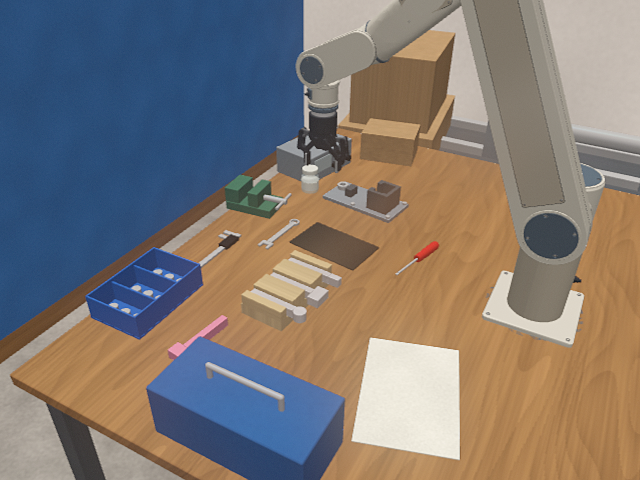

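The scene and side views show the rack's three bars. Straight is at scene (332,208) / side (333,280), T head at (357,195) / (318,296), and round end at (381,184) / (299,313). The pink look-alike is at scene (465,208). The middle bar fits because its head is broad and rectangular. The socket is the grey base at scene (200,335), and the mat is at (293,276). I'll confirm this in enlarged crops.

```bash
python3 - <<'E'
from h import *
import pickle
np.set_printoptions(precision=3,suppress=True)
d=pickle.load(open('d0.pkl','rb'))
S,D=d['scene'],d['side']
def t(a,b): return tri([ray(*S,*a),ray(*D,*b)])
print('Thead',t((357,195),(318,296)));print('round',t((381,184),(299,313)));print('straight',t((332,208),(333,280)))
for p in [(253,251),(297,236),(336,298),(290,317)]: print('mat',onplane(*S,*p,.006))
for p in [(161,293),(207,282),(246,368),(195,389)]: print('sockbase',onplane(*S,*p,.012))
def crop(im,x,y,w,h,k): return cv2.resize(im[y:y+h,x:x+w],None,fx=k,fy=k,interpolation=cv2.INTER_CUBIC)
a=crop(S[0]['image'],317,165,114,100,3.5);b=crop(D[0]['image'],236,240,114,100,3.5)
c=crop(S[0]['image'],150,270,114,130,2.3);
c=crop(S[0]['image'],140,275,114,68,3.5);e=crop(D[0]['image'],312,165,114,68,3.5)
save(np.vstack([np.hstack([a,b]),np.hstack([c,e])]),'crop1.png')
E
```

```text
Thead (array([0.48 , 0.28 , 0.048]), [np.float64(0.0007577315590361372), np.float64(0.0007577315590358511)])
round (array([0.487, 0.36 , 0.051]), [np.float64(0.00031492204509896284), np.float64(0.0003149220450988427)])
straight (array([0.478, 0.198, 0.044]), [np.float64(0.0006892079605830576), np.float64(0.0006892079605831339)])
mat [ 0.457 -0.043  0.006]
mat [0.48  0.081 0.006]
mat [0.701 0.051 0.006]
mat [ 0.683 -0.074  0.006]
sockbase [ 0.445 -0.302  0.012]
sockbase [ 0.481 -0.192  0.012]
sockbase [ 0.743 -0.233  0.012]
sockbase [ 0.723 -0.353  0.012]
```

View pics/crop1.png

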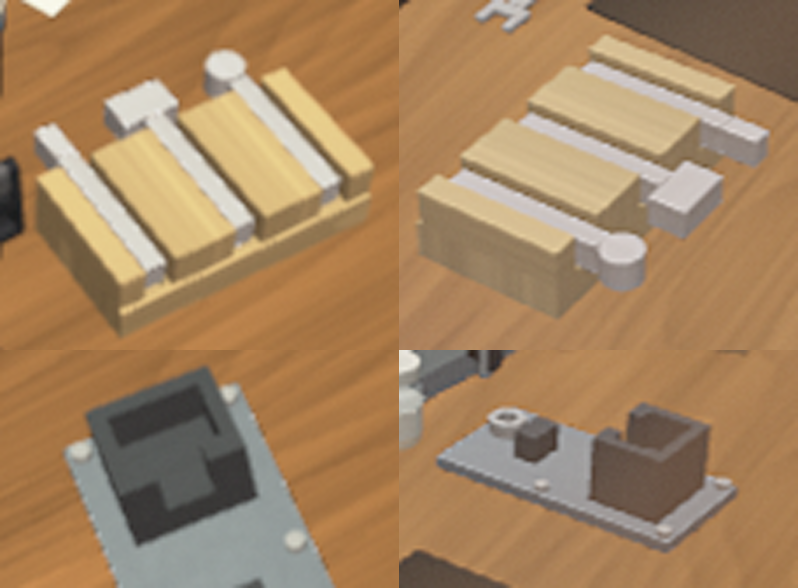

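The crop confirms it: the middle bar has the broad rectangular head, with one straight bar and one round-ended bar beside it. The socket's pocket end is towards the robot, with the slot facing +x. Next I'll take wrist views of the socket and the rack.

```bash
python3 - <<'E'
from h import *
import pickle
np.set_printoptions(precision=3,suppress=True)
w=[]
for p,y in [((.54,-.30,.25),-.17),((.60,-.22,.25),-.17),((.51,.23,.23),0.05),((.46,.31,.23),0.05)]:
    manip.move_to(p,down(y)); manip.hold(.2); w.append(wcam())
print(manip.get_time(),manip.get_joint_positions())
pickle.dump(w,open('w.pkl','wb'))
I=[c['image'] for c,_ in w]
save(np.hstack([I[0][:,:],])[:,:],'w0.png')
g=[cv2.resize(i,(400,300),interpolation=cv2.INTER_AREA) for i in I]
save(np.vstack([np.hstack(g[:2]),np.hstack(g[2:])]),'w4.png')
E
```

```text
4.975 [ 0.57   0.35   1.806 -0.     0.986  2.092]
```

View pics/w4.png

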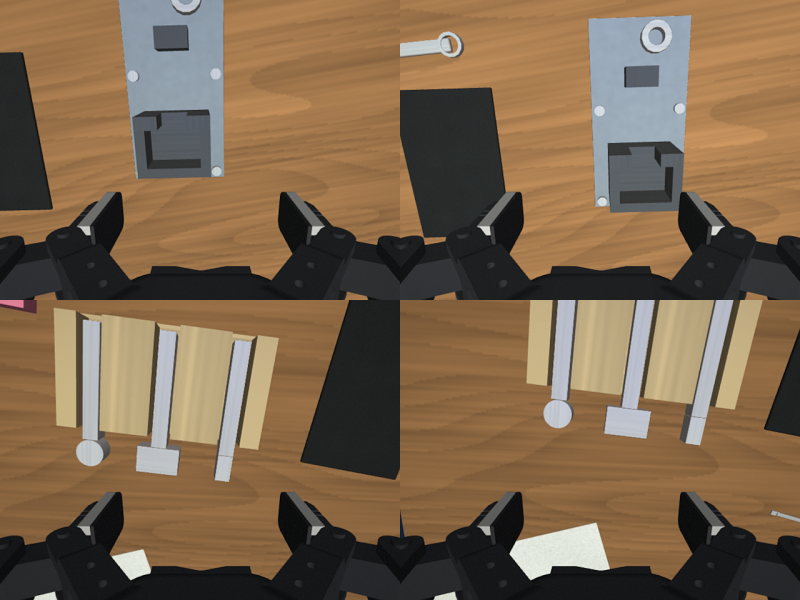

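The wrist views have +x up. The T head is at about (252,253) in view 3 and (363,194) in view 4, full resolution. The socket pocket is at about (277,230) and (395,285) in views 1 and 2. Now I'll extract corners by mask.

```bash
python3 - <<'E'
from h import *
import pickle
np.set_printoptions(precision=3,suppress=True)
w=pickle.load(open('w.pkl','rb'))
tiles=[]
heads=[]
for k,(u,v) in ((2,(252,253)),(3,(363,194))):
    im=w[k][0]['image'];hsv=cv2.cvtColor(im,cv2.COLOR_RGB2HSV)
    print(im[v,u],im[v-60,u+10 if k==2 else u+12],hsv[v,u])
    m=((hsv[...,1]<60)&(hsv[...,2]>185)).astype(np.uint8)
    mo=cv2.morphologyEx(m,cv2.MORPH_OPEN,np.ones((33,33),np.uint8)) if 0 else m
    n,l,s,_=cv2.connectedComponentsWithStats(m); b=(l==l[v,u]).astype(np.uint8)
    hd=cv2.morphologyEx(b,cv2.MORPH_OPEN,cv2.getStructuringElement(cv2.MORPH_ELLIPSE,(37,37)))
    hd=cv2.dilate(hd,np.ones((9,9),np.uint8))&b
    c=max(cv2.findContours(b,0,2)[0],key=cv2.contourArea);ch=max(cv2.findContours(hd,0,2)[0],key=cv2.contourArea)
    r=cv2.minAreaRect(ch);print(k,s[l[v,u]],r,cv2.boxPoints(r).round(1).tolist());heads.append(r)
    d=im.copy();cv2.drawContours(d,[c],-1,(255,0,0),1);cv2.drawContours(d,[cv2.boxPoints(r).astype(int)],-1,(0,255,0),1)
    tiles.append(cv2.resize(d[max(0,v-65):v+65,u-85:u+85],(400,306),interpolation=cv2.INTER_NEAREST) if 1 else 0)
for k,(u,v) in ((0,(277,228)),(1,(395,283))):
    im=w[k][0]['image'];tiles.append(cv2.resize(im[v-62:v+62,u-85:u+85],(400,292),interpolation=cv2.INTER_CUBIC))
o=np.vstack([np.hstack(tiles[:2]),np.hstack(tiles[2:])]);save(o[:600],'c2.png')
print(tri([ray(*w[2],*heads[0][0]),ray(*w[3],*heads[1][0])]))
for i in (0,1):
    print([onplane(*w[2+i],*q,.055)[:2] for q in cv2.boxPoints(heads[i])])
E
```

```text
[189 194 198] [187 192 197] [103  12 198]
2 [ 218  234   68   47 2566] ((251.0318603515625, 256.932373046875), (66.10464477539062, 39.29396438598633), 6.788974285125732) [[215.89999389648438, 272.5], [220.5, 233.5], [286.20001220703125, 241.3000030517578], [281.5, 280.29998779296875]]
[189 194 203] [188 194 208] [109  18 203]
3 [ 327  171   75   50 2914] ((363.4808654785156, 195.65554809570312), (68.39842987060547, 42.97538375854492), 7.001267433166504) [[326.8999938964844, 212.8000030517578], [332.20001220703125, 170.1999969482422], [400.0, 178.5], [394.79998779296875, 221.1999969482422]]
(array([0.484, 0.281, 0.056]), [np.float64(0.00010062690530043418), np.float64(0.00010062690530038127)])
[array([0.47 , 0.307]), array([0.501, 0.303]), array([0.497, 0.255]), array([0.466, 0.258])]
[array([0.47 , 0.306]), array([0.501, 0.304]), array([0.497, 0.255]), array([0.466, 0.256])]
```

View pics/c2.png

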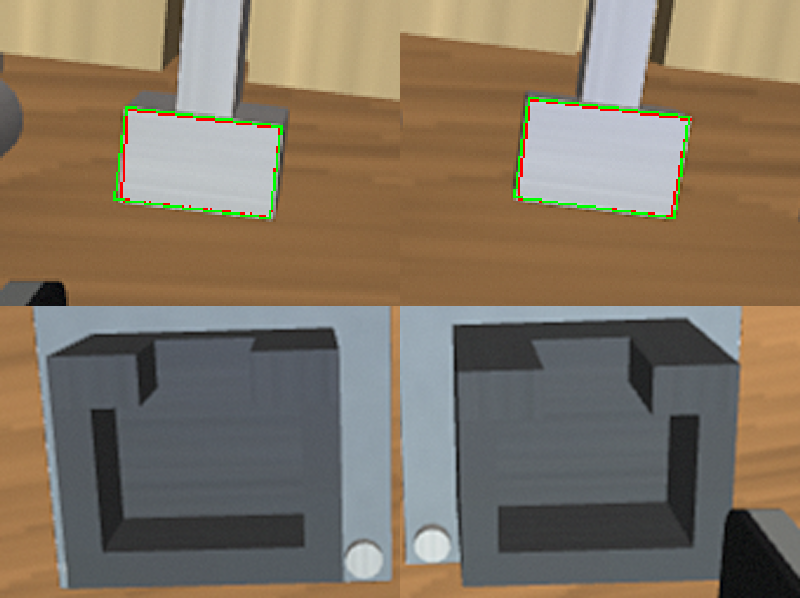

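T head top centre is (0.484, 0.281, 0.056), with an average error of 0.1 mm, and its size comes out at 31 x 49 mm. This matches the text, with 55 mm expected for the height. Now the socket rim corners from the crop, and the shank direction.

```bash
python3 - <<'E'
from h import *
import pickle
np.set_printoptions(precision=4,suppress=True)
w=pickle.load(open('w.pkl','rb'))
k=400/170
f0=lambda x,y:((x+.5)/k-.5+192,(y-306+.5)/k-.5+166)
f1=lambda x,y:((x-400+.5)/k-.5+310,(y-306+.5)/k-.5+221)
P={}
for n,a,b in [('farL',(50,356),(458,374)),('farR',(338,349),(738,364)),('nearL',(67,587),(464,584)),('inL',(104,551),(498,551)),('inR',(304,549),(693,547)),('slotLout',(156,341),(542,370)),]:
    if n=='slotLout':continue
    P[n],e=tri([ray(*w[0],*f0(*a)),ray(*w[1],*f1(*b))]);print(n,P[n],max(e))
cy=(P['farL']+P['farR'])/2; ci=(P['inL']+P['inR'])/2
d=(P['farL']-P['farR']);yaw1=np.arctan2(-d[0],d[1]);d=P['inL']-P['inR'];yaw2=np.arctan2(-d[0],d[1])
d=P['farL']-P['nearL'];yaw3=np.arctan2(d[1],d[0]);d=cy-ci;print('yaws',np.degrees([yaw1,yaw2,yaw3,np.arctan2(d[1],d[0])]))
print('W',np.linalg.norm(P['farL']-P['farR']),'pocketW',np.linalg.norm(P['inL']-P['inR']),'cy-ci',np.linalg.norm(d),cy,ci)
# base edges yaw via mask in view 1
# shank: bright pixels along T shank in views 2,3
for i in (2,3):
    im=w[i][0]['image'];hsv=cv2.cvtColor(im,cv2.COLOR_RGB2HSV)
    m=((hsv[...,1]<60)&(hsv[...,2]>165)).astype(np.uint8)
    u,v=((251,240),(365,180))[i-2]
    n,l,s,_=cv2.connectedComponentsWithStats(m);b=l==l[v,u];print(s[l[v,u]])
    pts=[]
    for r in range(s[l[v,u]][1]+4,v-30,3):
        c=np.where(b[r])[0]; pts.append(onplane(*w[i],(c[0]+c[-1])/2,r,.055)[:2])
    pts=np.array(pts);vx,vy,x0,y0=cv2.fitLine(pts.astype(np.float32),cv2.DIST_HUBER,0,.01,.01).ravel();print(i,'shank yaw',np.degrees(np.arctan(vy/vx)),'y at head x .4837:',y0+vy/vx*(.4837-x0),pts[0],pts[-1])
E
```

```text
farL [ 0.5807 -0.2272  0.0775] 0.0006539261861814484
farR [ 0.5689 -0.3133  0.0783] 0.00010517731300940298
nearL [ 0.5096 -0.217   0.0809] 0.0003369003321491176
inL [ 0.5181 -0.23    0.0774] 3.2097466763046774e-05
inR [ 0.5088 -0.2931  0.0785] 0.0003479798092141792
yaws [-7.8294 -8.3141 -8.1631 -8.1088]
W 0.08695463534172307 pocketW 0.0637263358415707 cy-ci 0.061990469087512 [ 0.5748 -0.2703  0.0779] [ 0.5134 -0.2615  0.0779]
[ 218   47   69  234 7269]
2 shank yaw -4.2513275 y at head x .4837: 0.28075594 [0.626  0.2702] [0.5217 0.2779]
[ 327  170   75   52 2973]Traceback (most recent call last):
  File "<stdin>", line 26, in <module>
cv2.error: OpenCV(4.12.0) /io/opencv/modules/imgproc/src/linefit.cpp:618: error: (-215:Assertion failed) npoints2 >= 0 || npoints3 >= 0 in function 'fitLine'
```

```bash
python3 - <<'E'
from h import *
import pickle
np.set_printoptions(precision=4,suppress=True)
d=pickle.load(open('d0.pkl','rb'))
for a,b in [((253,251),(378,246)),((297,236),(351,268)),((336,298),(290,243)),((290,317),(318,224))]: print('mat',*tri([ray(*d['scene'],*a),ray(*d['side'],*b)]))
y=np.radians(-4.5);x0,y0=.4837,.281
manip.command_gripper(.075,60)
manip.move_to((x0,y0,.13),down(y)); manip.servo_line((x0,y0,.054),rate=.08)
print('at',manip.get_position(),manip.get_contact_force())
manip.command_gripper(0.03,60)
print('w',manip.get_width(),manip.get_grip_force(),manip.get_contact_force(),manip.get_time())
manip.servo_line((x0,y0,.075),rate=.04);print('lift',manip.get_contact_force(),manip.get_torque())
manip.servo_line((x0,y0,.17),rate=.1)
print('w',manip.get_width(),manip.get_contact_force(),manip.get_torque(),manip.get_time())
c,T=wcam();pickle.dump((c,T),open('held.pkl','wb'))
s=manip.camera('side')['image'];save(np.hstack([cv2.resize(c['image'],(400,300)),cv2.resize(s[140:380,200:520],(400,300))]),'held.png')
E
```

```text
mat [ 0.4576 -0.0464  0.0111] [np.float64(0.0027572519481767854), np.float64(0.002757251948176769)]
mat [0.4805 0.081  0.0063] [np.float64(0.000707347630346426), np.float64(0.0007073476303466378)]
mat [0.6981 0.0528 0.001 ] [np.float64(0.000801468507695421), np.float64(0.0008014685076955737)]
mat [ 0.6768 -0.0754  0.0031] [np.float64(0.00470879043490951), np.float64(0.004708790434909475)]
at [0.484  0.2812 0.0544] [ 0.4257 -0.3314  0.0655]
w 0.04883680125331729 62.672964334487915 [-0.8195 -1.011   5.5296] 7.1917
lift [ 0.3647  0.9723 -2.2648] [-0.0064  0.1026  0.0053]
w 0.04888744722216421 [ 0.07    0.2839 -2.3054] [-0.0333  0.1185 -0.037 ] 8.9667
```

View pics/held.png

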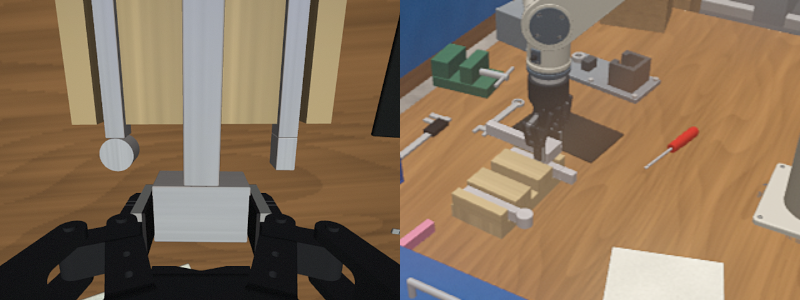

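The bar is held level by its head (right panel, about (545,150); load 2.3 N). Mat corners average z ≈ 5 mm, which fits 6 mm. Now I'll lay it on the mat.

```bash
python3 - <<'E'
from h import *
import pickle
np.set_printoptions(precision=4,suppress=True)
y=np.radians(-8.1);p=(.517,.012)
manip.move_to((*p,.15),down(y));manip.servo_line((*p,.045),rate=.1)
manip.servo_line((*p,.033),rate=.03)
f0=manip.get_contact_force()[2];z=.033
while z>.027:
    z-=.001;manip.servo_line((*p,z),rate=.02);f=manip.get_contact_force()[2]
    if f-f0>4: break
print('z',z,manip.get_position(),f0,f,manip.get_torque())
manip.command_gripper(.08);print('open',manip.get_width(),manip.get_contact_force())
manip.servo_line((*p,.15),rate=.12)
q=np.array(p)+.06*np.array([np.cos(y),np.sin(y)])
w=[]
for o in ((-.02,-.03),(0.03,.03)):
    manip.move_to((q[0]+o[0],q[1]+o[1],.2),down(y));manip.hold(.15);w.append(wcam())
print(manip.get_time());pickle.dump(w,open('m.pkl','wb'))
save(np.hstack([cv2.resize(c['image'],(400,300)) for c,_ in w]),'mat.png')
hs=[]
for c,T in w:
    hsv=cv2.cvtColor(c['image'],cv2.COLOR_RGB2HSV);m=((hsv[...,1]<60)&(hsv[...,2]>165)).astype(np.uint8)
    n,l,s,ct=cv2.connectedComponentsWithStats(m)
    for i in range(1,n):
        if s[i,4]>2500: print(i,s[i],ct[i],onplane(c,T,*ct[i],.031))
E
```

```text
z 0.03 [0.5172 0.012  0.0311] -2.780400071040445 14.21031599888612 [ 0.1933  0.6175 -0.0532]
open 0.07993129490550345 [0.0499 0.3709 0.6084]
15.4
1 [  544     0    96   277 13928] [596.6175 125.0951] [ 0.5978 -0.2176  0.031 ]
2 [ 243   74   69  230 7761] [276.2065 207.7429] [0.5727 0.004  0.031 ]
1 [ 164    0  267   50 6306] [284.6267  15.6962] [0.7434 0.0373 0.031 ]
2 [ 332  141   67  213 6893] [367.46   264.6776] [0.5723 0.0041 0.031 ]
33 [  71  242   52  124 3099] [ 96.8361 301.5463] [0.572 0.209 0.031]
```

View pics/mat.png

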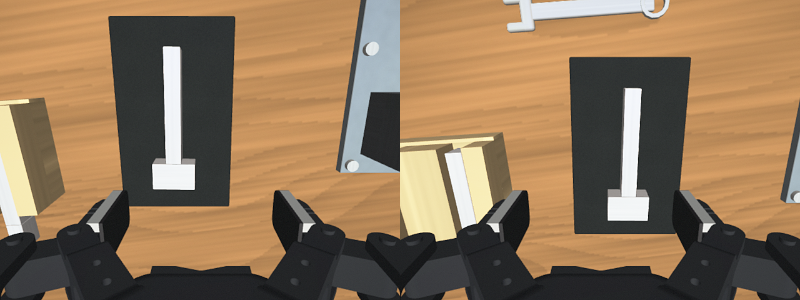

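The bar lies flat on the mat (left view, head at about (173,177), shank tip (172,48)), and the gripper is clear. Measuring it for the second grasp.

```bash
python3 - <<'E'
from h import *
import pickle
np.set_printoptions(precision=4,suppress=True)
w=pickle.load(open('m.pkl','rb'));A=[];B=[]
for c,T in w:
    hsv=cv2.cvtColor(c['image'],cv2.COLOR_RGB2HSV);m=((hsv[...,1]<60)&(hsv[...,2]>195)).astype(np.uint8)
    k=np.array([276,277]) if not A else np.array([362,333])
    n,l,s,_=cv2.connectedComponentsWithStats(m);i=l[k[1],k[0]];b=(l==i).astype(np.uint8);print(s[i],hsv[k[1],k[0]])
    hd=cv2.morphologyEx(b,cv2.MORPH_OPEN,cv2.getStructuringElement(cv2.MORPH_ELLIPSE,(37,37)));hd=cv2.dilate(hd,np.ones((9,9),np.uint8))&b
    ch=max(cv2.findContours(hd,0,2)[0],key=cv2.contourArea);r=cv2.minAreaRect(ch);A.append(r[0]);print(r)
    bp=np.array([onplane(c,T,*q,.031)[:2] for q in cv2.boxPoints(r)]);print(bp.tolist(),bp.mean(0))
    full=((hsv[...,1]<60)&(hsv[...,2]>160))
    pts=[];
    top=np.where(full[:,int(k[0]-3)])[0]
    for rr in range(k[1]-160,k[1]-50,3):
        u=np.where(full[rr,k[0]-35:k[0]+45])[0]+k[0]-35
        if len(u)>10: pts.append(np.r_[onplane(c,T,(u[0]+u[-1])/2,rr,.031)[:2],np.linalg.norm(onplane(c,T,u[0],rr,.031)-onplane(c,T,u[-1],rr,.031))])
    pts=np.array(pts);vx,vy,x0,y0=cv2.fitLine(pts[:,:2].astype(np.float32),cv2.DIST_HUBER,0,.01,.01).ravel()
    print('yaw',np.degrees(np.arctan(vy/vx)),'y at .57',y0+vy/vx*(.57-x0),'width',pts[:,2].mean(),'y at .517',y0+vy/vx*(.517-x0))
print(tri([ray(*w[i],*A[i]) for i in (0,1)]))
E
```

```text
[ 243   74   69  230 7651] [ 98   4 246]
((277.0, 278.0), (50.0, 68.0), 90.0)
[[0.5432717600358095, 0.03350670476820361], [0.536345394318876, -0.015374197036364137], [0.49758643415862175, -0.009625172783630336], [0.5047505424046865, 0.040943394498425156]] [0.5205 0.0124]
yaw -8.684772 y at .57 0.004414706 width 0.017488654468852807 y at .517 0.012510425
[ 332  141   67  212 6761] [100   3 246]
((364.5, 329.5), (45.0, 65.0), 90.0)
[[0.5426867171212969, 0.034347079113604455], [0.5357684095687749, -0.01426736222448552], [0.4979509535459486, -0.01073583132014369], [0.5050906491253846, 0.0394291885743019]] [0.5204 0.0122]
yaw -8.800477 y at .57 0.0044467845 width 0.0174765055538056 y at .517 0.012652067
(array([0.5211, 0.0122, 0.0318]), [np.float64(8.134986384478801e-06), np.float64(8.134986384530792e-06)])
```

Head centre is (0.517, 0.0123) from the near edge plus 16 mm, because the mask's far side includes the shoulder face. Yaw is about -8.4° and the top is at z ≈ 0.031, which agrees. Grasping the shank at bar x = 60.

```bash
python3 - <<'E'
from h import *
import pickle
np.set_printoptions(precision=4,suppress=True)
y=np.radians(-8.4);p=(.5763,.0035)
manip.command_gripper(.05,60)
manip.move_to((*p,.09),down(y));manip.servo_line((*p,.0305),rate=.07)
print(manip.get_position(),manip.get_contact_force())
manip.command_gripper(.005,60);print('w',manip.get_width(),manip.get_grip_force(),manip.get_contact_force())
manip.servo_line((*p,.17),rate=.1);print('lift',manip.get_width(),manip.get_contact_force(),manip.get_torque())
ys=np.radians(-8.1);g=(.5956,-.2732)
manip.move_to((*g,.16),down(ys));manip.servo_line((*g,.115),rate=.1);manip.hold(.15)
w=wcam();pickle.dump(w,open('s.pkl','wb'));save(w[0]['image'],'s.png');print(manip.get_position(),manip.get_time())
E
```

```text
[0.5766 0.0035 0.0307] [-0.0475 -0.2747  1.0666]
w 0.017030783603388087 59.44097936153412 [-1.3549 -0.1267  5.8825]
lift 0.016688463913064035 [-0.163  -0.1293 -3.0178] [-0.0191 -0.0189  0.003 ]
[ 0.5961 -0.2734  0.1158] 21.15
```

View pics/s.png

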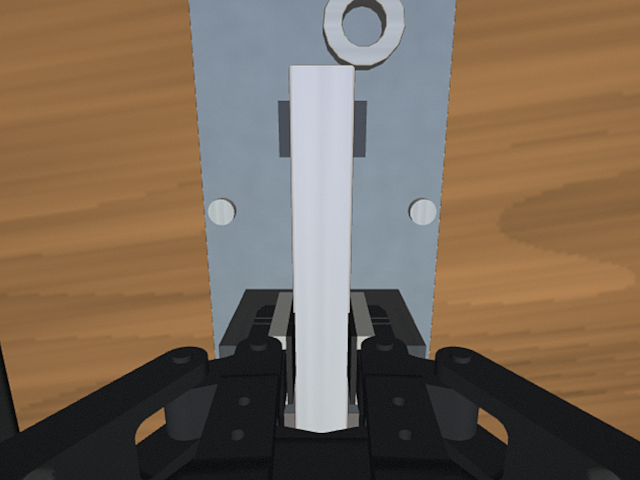

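The shank is centred over the tail rest (322,130) and the socket wall, and is parallel to the base. Lowering it with force checks.

```bash
python3 - <<'E'
from h import *
np.set_printoptions(precision=4,suppress=True)
o=manip.get_ee_rot();g=(.5956,-.2732)
f0=manip.get_contact_force()[2]
z=.115
while z>.0605:
    z-=(.008 if z>.075 else .001);manip.servo_line((*g,z),rate=.06 if z>.075 else .02);F=manip.get_contact_force()
    if F[2]-f0>4 or np.hypot(*F[:2])>10: break
print('z',z,manip.get_position(),f0,F,manip.get_torque(),manip.get_time())
s=manip.camera('side')['image'];c=manip.camera('scene')['image']
save(np.hstack([cv2.resize(s[150:240,310:430],(400,300)),cv2.resize(c[270:400,140:313],(400,300))]),'in.png')
E
```

```text
z 0.06399999999999997 [ 0.5958 -0.2733  0.0652] -1.8718791161279025 [-3.5729  1.7274  8.3081] [ 0.2305  0.4826 -0.0177] 25.5833
```

View pics/in.png

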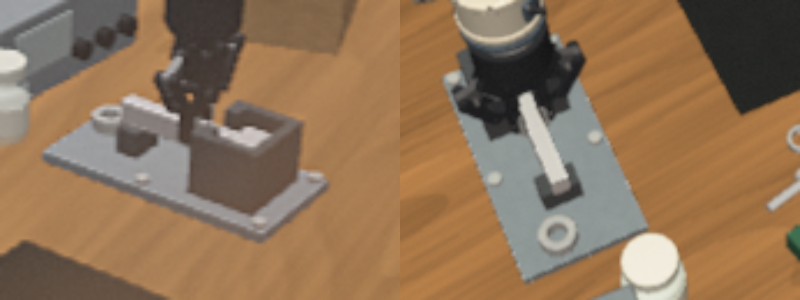

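The head is in the pocket at the expected height (TCP 0.065), and the tail is over the rest. Next I'll ease the grip, settle it, release, retreat and check.

```bash
python3 - <<'E'
from h import *
import pickle
np.set_printoptions(precision=4,suppress=True)
g=(.5956,-.2732)
manip.command_gripper(.005,20);manip.hold(.3);print(manip.get_contact_force(),manip.get_torque())
manip.servo_line((*g,.063),rate=.02);print(manip.get_position(),manip.get_contact_force(),manip.get_torque())
manip.command_gripper(.04);manip.hold(.2);print('open',manip.get_width(),manip.get_contact_force())
manip.servo_line((*g,.22),rate=.12)
w=[]
for p in ((.56,-.30,.25),(.62,-.23,.25)):
    manip.move_to(p,down(np.radians(-8.1)));manip.hold(.15);w.append(wcam())
pickle.dump(w,open('f.pkl','wb'));s=manip.camera('side')['image'];print(manip.get_time())
save(np.vstack([np.hstack([c['image'][110:335,200:500] for c,_ in w]),cv2.resize(s[150:240,310:430],(600,375)[:2])[:, :]]) ,'fin.png')
E
```

```text
[-2.6575  2.0624  7.4153] [0.2527 0.4256 0.0542]
[ 0.5958 -0.2733  0.0652] [-5.6579  2.6162 15.9257] [ 0.4688  0.9678 -0.0514]
open 0.040206392023500494 [ 0.1242 -1.093   0.1077]
29.6917
```

View pics/fin.png

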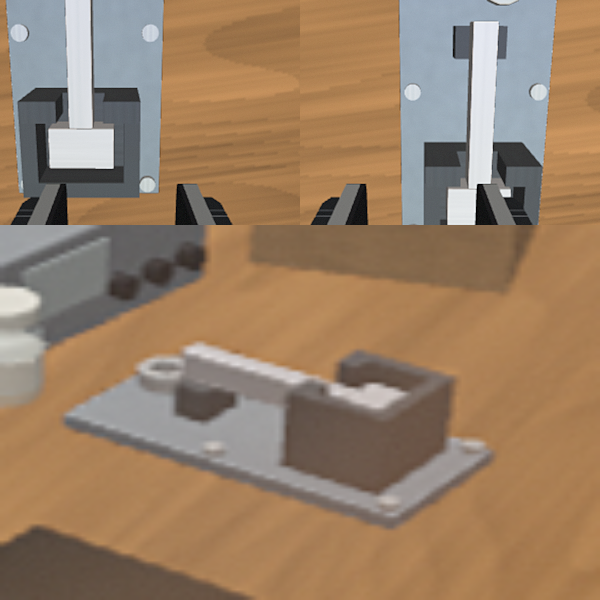

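Head is in the pocket and the shank runs through the slot over the rest. As a numeric check on seating, I'll measure the heights of the head and the tail tip.

```bash
python3 - <<'E'
from h import *
import pickle
np.set_printoptions(precision=4,suppress=True)
w=pickle.load(open('f.pkl','rb'));L=[];Rr=[];N=[]
for (c,T),k in zip(w,((278,180),(481-0-300+200,60+110))):
    hsv=cv2.cvtColor(c['image'],cv2.COLOR_RGB2HSV);m=((hsv[...,1]<40)&(hsv[...,2]>200)).astype(np.uint8)
    n,l,s,_=cv2.connectedComponentsWithStats(m);i=l[k[1],k[0]];t=s[i,1];print(s[i],i)
    u=np.where(l[t+4]==i)[0];L.append((u[0],t));Rr.append((u[-1],t))
    b=(l==i);v=s[i,1]+s[i,3]-1
    ub=np.where(b[v-6])[0];N.append((ub[0],v)) # near-left head corner
for n,P in (('tipL',L),('tipR',Rr),('headNL',N)): print(n,P,*tri([ray(*w[i],*P[i]) for i in (0,1)]))
d=pickle.load(open('d0.pkl','rb'));S,D=manip.camera('scene'),manip.camera('side')
E
```

```text
[ 264   56   28  182 4275] 2
[ 348  131   51  204 4780] 6
tipL [(np.int64(264), np.int32(56)), (np.int64(374), np.int32(131))] [ 0.6799 -0.2765  0.0641] [np.float64(1.8458022884847905e-05), np.float64(1.8458022884754e-05)]
tipR [(np.int64(288), np.int32(56)), (np.int64(398), np.int32(131))] [ 0.6774 -0.2929  0.0663] [np.float64(0.00018608427679990558), np.float64(0.00018608427679979157)]
headNL [(np.int64(270), np.int32(237)), (np.int64(348), np.int32(334))] [ 0.5558 -0.2516  0.1067] [np.float64(0.01558141647610016), np.float64(0.015581416476100129)]
```

```bash
python3 - <<'E'
from h import *
import pickle
w=pickle.load(open('f.pkl','rb'))
# far-left head top corner: view0 crop (50,128), view1 crop (447-300,189)
print(tri([ray(*w[0],250,238),ray(*w[1],347,299)]), onplane(*w[0],281,258,.065), manip.get_contact_force(), manip.get_time())
manip.sign_off()
E
```

```text
(array([ 0.55372518, -0.24187181,  0.06013138]), [np.float64(0.0008818965598857703), np.float64(0.0008818965598859144)]) [ 0.53653462 -0.26422497  0.065     ] [-0.334355    0.24234846 -0.02478184] 29.7917
the job is handed in; nothing more can be done
```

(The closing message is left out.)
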